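# Clear the cheese slicer board

## Task

Clear the cheese ends off the wire slicer board: swing its wire bow up and back past upright so that it stays open, then use the scraper block to sweep all five cheese ends along the board and over its end into the baking tray, without touching them with the fingers. Stand the scraper upright on the bench again, clear of the board and the tray, and leave the tray and everything else where they stand.

Things in the scene. Friction and masses are not known exactly. Their poses are not given: they have to be found in the camera images.
- board: Wire cheese slicer's dark wooden board, fixed: 150 mm (its x) by 300 mm (its y), flat top 38 mm above the bench. Origin under its centre at bench height, z up. Its long axis y runs roughly left-right for the robot; the +x edge is away from the robot and carries the wire bow's hinge. A dark line across the top at y = +30 mm marks the wire's slot; nothing catches in it.
- wire_bow (a joint): Angle of the slicer's wire bow (rad): 0 down, wire across the board; 1.57 upright; 2.0 leaning back on its stop. Starts at 0 to 0.45. Stiff hinge (0.28 N m): it stays where left; raising takes 2 to 3 N at the handle. It is 7 mm steel rod with a thin wire; when down it spans the board at its y = +30 mm, up to 110 mm above the bench, so nothing can be swept past it.
- bow_hinge (a point): Hinge axis of the wire bow, at x = +92, y = +30, z = 50 mm in the board's frame; the axis runs along the board's y. It sits in a steel bracket 34 mm wide (along y), at x 75 to 100 mm, whose cheeks (x over 84 mm) stand up to 63 mm high.
- bow_grip (a point): Grip point on the axis of the bow's round wooden handle (18 mm thick, 72 mm long, 32 mm of it beyond this point). At joint 0 it lies 228 mm from the hinge along the board's -x and 10 mm above it; the handle is then level, pointing to the robot, 60 mm above the bench. It swings up and away. Pinch it from above, across the board's y; it turns between the fingers as the bow swings.
- scraper: Loose beech scraper block with steel blades on both long faces, about 0.2 kg, upright on the bench on the robot's side of the board, near its left or right end (varies). Foot 136 mm long (its y), 28 mm thick (its x), 42 mm high; above it a grip rib 96 mm long (y), 22 mm thick (x), from 42 to 82 mm height. Origin under the foot's centre, z up; alike both ways round.
- tray: Small aluminium baking tray, loose, 165 mm (its x) by 241 mm (its y), 25 mm high, walls and floor 3 mm, origin under its centre. It stands with a gap of a few mm against one end of the board, the +y or the -y end (varies; the sandwich box stands off the other end), axes along the board's; its rim is 13 mm below the board's top.
- sandwich_box: Bystander: closed orange plastic sandwich box, 162 by 121 mm, 52 mm high, off the board's end opposite the tray, origin under its centre.
- jar: Bystander: clear glass jar with a steel twist cap, 68 mm in diameter, 100 mm high, on the robot's side of the board near the end where the scraper is not, origin under its centre.
- tiffin: Bystander: three-tier stainless tiffin, 152 mm wide, 230 mm high, far to the right, origin under its centre.
- muffin_mould: Bystander: red silicone six-cup muffin mould, 170 by 256 mm, 36 mm high, far to the left, origin under its centre.
- spoon: Bystander: wooden spoon, 280 mm long, lying beyond the board, origin under its middle.
- mug: Bystander: white mug, 82 mm in diameter, 92 mm high, near the robot on its left, origin under its centre.
- end0: One of five loose hard-cheese ends (pale yellow, with a brown rind) lying on the board, 30 by 20 mm and 18 mm high, about 12 g, origin at its centre. At the start all five centres lie within |x| 33 mm, |y| 95 mm in the board's frame, on both sides of the wire.
- end1: One of five loose hard-cheese ends (pale yellow, with a brown rind) lying on the board, 26 by 22 mm and 20 mm high, about 12 g, origin at its centre. At the start all five centres lie within |x| 33 mm, |y| 95 mm in the board's frame, on both sides of the wire.
- end2: One of five loose hard-cheese ends (pale yellow, with a brown rind) lying on the board, 34 by 18 mm and 16 mm high, about 12 g, origin at its centre. At the start all five centres lie within |x| 33 mm, |y| 95 mm in the board's frame, on both sides of the wire.
- end3: One of five loose hard-cheese ends (pale yellow, with a brown rind) lying on the board, 24 by 24 mm and 18 mm high, about 12 g, origin at its centre. At the start all five centres lie within |x| 33 mm, |y| 95 mm in the board's frame, on both sides of the wire.
- end4: One of five loose hard-cheese ends (pale yellow, with a brown rind) lying on the board, 30 by 22 mm and 16 mm high, about 12 g, origin at its centre. At the start all five centres lie within |x| 33 mm, |y| 95 mm in the board's frame, on both sides of the wire.

How it is judged:
By the outcome, as a careful person would: the job done as asked, in the order asked, and still so for the second after the job is handed in, with the robot touching nothing.
It also fails if it takes over 67 s, if anything falls off the work surface, if the arm or the gripper's body presses on something with over 40 N, if the wrist force passes 120 N, or if a joint passes its speed limit or range.

## Robot

A 6-joint arm with a two-finger parallel gripper is mounted at the origin on the work surface. World frame = base frame: x ahead of the robot, y to its left, z up, the work surface at z = 0. Lengths are in m, angles in rad, forces in N, time in s.
With the tool pointing down it reaches from about 0.4 to 0.825 m from the base axis. Payload 7 kg.
Tool frame: the origin (TCP) lies at the very end of the fingers, on their centre line; the grasp point (between the pads) lies 19 mm behind it; z points along the fingers, y is the line along which they close (so a half turn about z gives the same grasp; the last joint's range is limited). The gripper opens to 88 mm and grips with 3 to 60 N. Pads are 19 mm wide; open, the fingers measure 130 mm over their backs; the gripper's body (78 mm by 193 mm) begins 47 mm behind the grasp point.
Start: joints at [1.572, 0.359, 0.012, 0, -1.224, -0.288], TCP at [0.191, 0.647, 0.227] pointing down, gripper open.
Joint ranges: [-3.07, 3.07], [-1.43, 2.12], [-1.02, 1.25], [-3.03, 1.67], [-3.05, -0], [-3.03, 3.03]. Speed limits (rad/s): [2.39, 2.39, 3.01, 3.14, 3.14, 3.14].

## Interface

Orientations are given as [roll, pitch, yaw] about the fixed x, y, z axes, in that order (R = Rz(yaw) Ry(pitch) Rx(roll)).
In Python, from station import arm gives the robot as it stands.
- The arm moves only by the tool step_arm, never from a script. Its argument "rows" is a list of rows, each a list of 5 numbers: the shift along the world's x, y, z in m, then the turn about the world's z in rad, then the finger opening in m, from 0 to 0.0876. In form: [[x, y, z, spin, gripper], ...]. A call has 1 to 20 rows; each row is the pose to reach, as a shift and turn from the pose commanded when the call began; what a row does not reach only later rows make up. A row lasts 1/10 s, in which the tool goes at most 50 mm and 8.59 degrees, less where a joint would pass 70% of its speed; a pose out of reach is approached as far as the arm can. A call with a gripper value outside its range is refused whole. The fingers move at their own pace and stop on an object; "newtons" is the grip in N (left out, the last holds). Time passes only in rows, so rows that repeat a pose let the fingers close. It gives the time, the measured TCP pose, the force, the opening and the grip force at its end, in the units of the state.
- arm.get_state(): the state, without advancing time (a new reading comes with each control period).
- arm.grab_frame(name): name is "side" or "top"; returns a dict with "color" (400x640x3 uint8, blue, green, red), "vfov" (degrees; the focal length in pixels is half the picture's height over the tangent of half this angle, whatever the lens; pixels are square), "cx", "cy" (the principal point, pixels), "k1" (the pictures are not rectified: a ray, as slopes to the right and down, at radius r is drawn at 1 + k1 r^2 times it, then the intrinsics apply), "rvec" (rotation vector, rad) and "tvec" (3), from world to camera coordinates, as OpenCV has them. Camera axes: x right, y down, z forward; pixel columns grow to the right and rows downward; lengths in m; the calibration is good to about 2 mm. A picture is of the moment at which its call begins. There is no depth.
- arm.job_done(): hands the job in; it is judged then, once.
The state is a dict: "t": time; "q": joint angles; "qd": joint speeds; "joint_efforts": joint torques, N m; "eef_pos": TCP position; "ee_rot": TCP orientation; "force": force on the tool from outside, world axes, zero at the start; "moment": the same for the moment, N m; "width": finger opening in m; "gripper_force": force on a finger pad.
Only numpy, scipy, OpenCV 4.12 (cv2) and the standard library are available. Lean on these libraries where they do the work, as an engineer would, in place of code of your own. Each camera call takes 0.05 s, during which the arm holds its last target. There are 200 camera calls.

## Working session

There is one attempt and no reset: what is moved stays moved. The work goes in short steps, Python scripts to look and compute and a tool call to move; the robot and the scene stay as the last step left them, time stands still between calls to the robot, and variables do not carry over. Pictures are saved under pics/ and viewed, at most 10 in all, crops included, and the job is handed in when it is done.

Besides the shell and the picture viewer there is one more tool, called after "Request:" as name(argument=value, ...), one argument or row to a line, values as JSON. step_arm: Moves the arm, as the interface text tells. Its arguments: {"type":"object","properties":{"rows":{"type":"array"},"newtons":{"type":"number"}},"required":["rows"]}

```bash
mkdir -p pics; cat > h.py <<'E'
import numpy as np,cv2
from station import arm
def grab(n,fn=None):
    f=arm.grab_frame(n)
    if fn: cv2.imwrite('pics/'+fn,f['color'])
    return f
def prm(f):
    h,w=f['color'].shape[:2]; F=h/2/np.tan(np.radians(f['vfov'])/2)
    K=np.array([[F,0,f['cx']],[0,F,f['cy']],[0,0,1]]); D=np.array([f['k1'],0,0,0,0.])
    return K,D,np.array(f['rvec'],float),np.array(f['tvec'],float)
def proj(f,P):
    K,D,r,t=prm(f); return cv2.projectPoints(np.array(P,float).reshape(-1,3),r,t,K,D)[0].reshape(-1,2)
def atz(f,uv,z):
    K,D,r,t=prm(f); R=cv2.Rodrigues(r)[0]
    n=cv2.undistortPoints(np.array(uv,float).reshape(-1,1,2),K,D).reshape(-1,2)
    d=np.c_[n,np.ones(len(n))]@R; c=-R.T@t
    return c+d*((np.reshape(z,(-1,1))-c[2])/d[:,2:])
E
python3 - <<'E'
from h import *
for n in('top','side'):
    f=grab(n,n+'0.png'); K,D,r,t=prm(f); print(n,-cv2.Rodrigues(r)[0].T@t,K[0,0])
print(arm.get_state())
E
```

```text
top [0.31990147 0.00166706 1.3243383 ] 410.65895426980074
side [ 0.00381791 -1.00425973  1.12413803] 479.22936502974335
{'t': 0.1, 'q': array([ 1.57208297e+00,  3.59302604e-01,  1.11293646e-02, -2.85189685e-04,
       -1.22410115e+00, -2.88106211e-01]), 'qd': array([ 0.00012799, -0.00231978,  0.00244394,  0.0010486 , -0.00299617,
        0.00071816]), 'joint_efforts': array([-2.24352902e-03, -5.84158587e+01,  2.93751329e+01,  7.01546654e+00,
        1.01418103e-02, -5.26137683e-05]), 'eef_pos': array([0.19086631, 0.64698701, 0.22571958]), 'ee_rot': array([ 3.14009933e+00, -1.62948236e-04, -2.86916549e-01]), 'force': array([ 0.52050809, -0.48554846,  0.79148078]), 'moment': array([ 0.05849038,  0.01255224, -0.0063903 ]), 'gripper_force': 0.0, 'width': 0.08794996943866082}
```

View pics/top0.png

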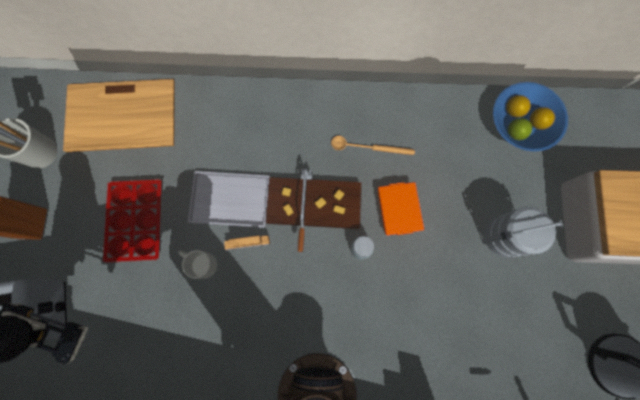

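View pics/side0.png

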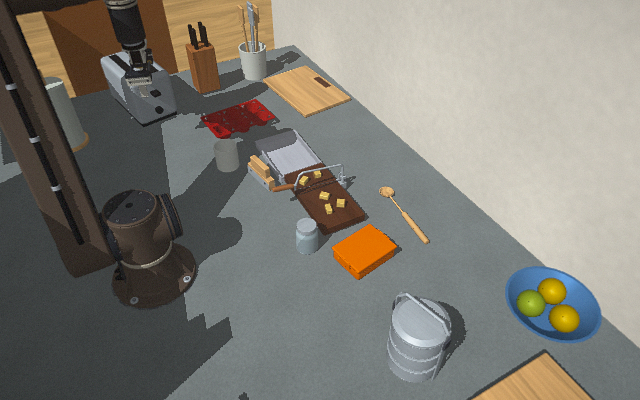

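The top view shows the board at cols 267–361, rows 178–229, with the tray on its left (+y) end. The scraper is at (246,242), the jar at (363,247) and the bow handle at (301,240). I'll zoom in for accurate corners.

```bash
python3 - <<'E'
from h import *
a=cv2.imread('pics/top0.png')[150:280,175:375]; cv2.imwrite('pics/topc.png',cv2.resize(a,None,fx=4,fy=4,interpolation=cv2.INTER_CUBIC))
a=cv2.imread('pics/side0.png')[120:240,235:385]; cv2.imwrite('pics/sidec.png',cv2.resize(a,None,fx=5,fy=5,interpolation=cv2.INTER_CUBIC))
E
```

```text
(no output)
```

View pics/topc.png

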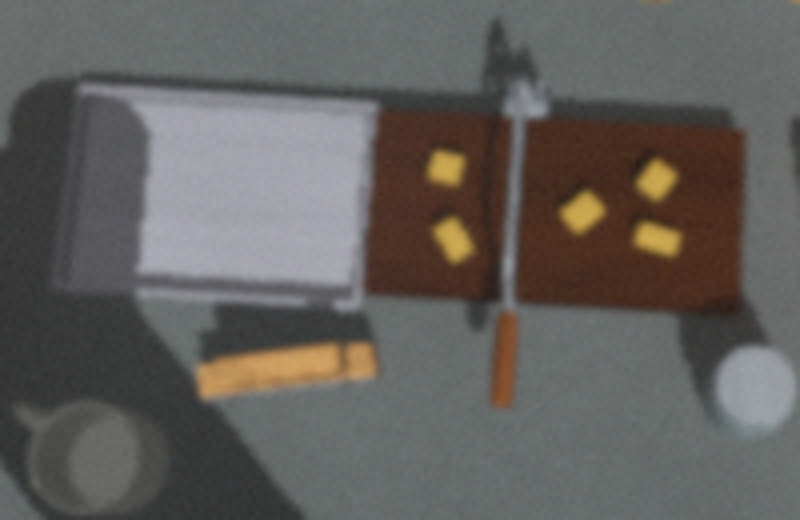

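View pics/sidec.png

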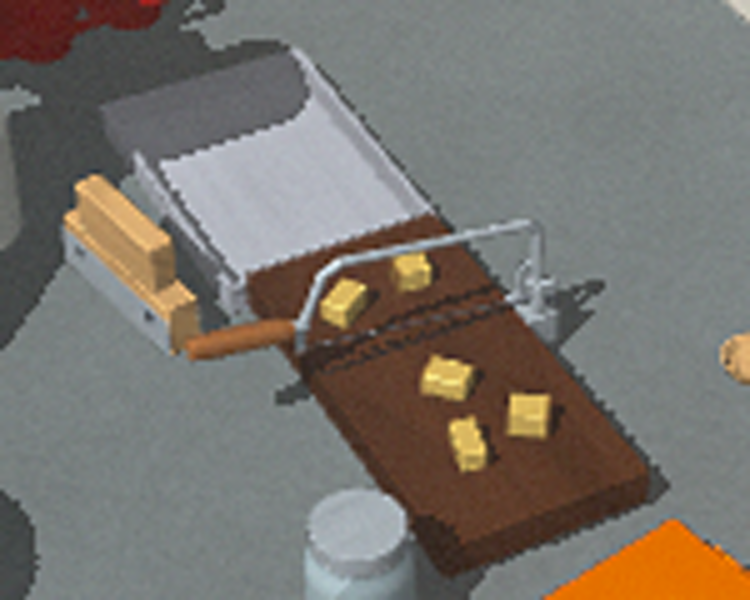

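```bash
cat > fit.py <<'E'
from h import *
from scipy.optimize import least_squares
ft=grab('top');fs=grab('side')
T=lambda p:(np.array(p,float)+.5)/4-.5+[175,150]
S=lambda p:(np.array(p,float)+.5)/5-.5+[235,120]
def W(p,L):
    L=np.array(L,float);c,s=np.cos(p[2]),np.sin(p[2]); return np.c_[p[0]+c*L[:,0]-s*L[:,1],p[1]+s*L[:,0]+c*L[:,1],L[:,2]]
def fit(p0,items):
    fun=lambda p:np.concatenate([(proj(f,W(p,[l]))[0]-uv) for f,uv,l in items])
    r=least_squares(fun,p0); print(np.round(r.x,4),'res',np.round(r.fun,1)); return r.x
b=fit([.4,0,0],[(ft,T([743,129]),[.075,-.15,.038]),(ft,T([740,312]),[-.075,-.15,.038]),(ft,T([366,293]),[-.075,.15,.038]),
 (fs,S([652,472]),[.075,-.15,.038]),(fs,S([450,546]),[-.075,-.15,.038])])
s=fit([.25,.2,0],[(ft,T([378,345]),[.014,-.068,.042]),(ft,T([377,377]),[-.014,-.068,.042]),(fs,S([75,188]),[-.011,.048,.082]),(fs,S([98,174]),[.011,.048,.082]),
 (fs,S([147,258]),[-.011,-.048,.082]),(fs,S([172,240]),[.011,-.048,.082]),(fs,S([175,352]),[-.014,-.068,.042]),(fs,S([197,318]),[.014,-.068,.042])])
t=fit([.4,.27,0],[(ft,T([78,86]),[.0825,.1205,.025]),(ft,T([379,104]),[.0825,-.1205,.025]),(ft,T([360,308]),[-.0825,-.1205,.025]),(ft,T([54,290]),[-.0825,.1205,.025])])
def bow(th,r,h): return [.092-r*np.cos(th)+h*np.sin(th),.03,.05+r*np.sin(th)+h*np.cos(th)]
fun=lambda q:np.concatenate([proj(ft,W(b,[bow(q[0],.26,.01)]))[0]-T([501,407]),proj(fs,W(b,[bow(q[0],.26,.01)]))[0]-S([190,350]),proj(ft,W(b,[bow(q[0],.188,.01)]))[0]-T([508,312]),proj(fs,W(b,[bow(q[0],.188,.01)]))[0]-S([298,333])])
r=least_squares(fun,[.1]);print('th',r.x,np.round(r.fun,1)); th=r.x[0]
print('grip',W(b,[bow(th,.228,.01)]),'hinge',W(b,[[.092,.03,.05]]),[np.round(W(b,[bow(a,.228,.01)])[0],3).tolist() for a in np.arange(th,2.05,.2)])
for n,uv in zip(range(5),[(447,168),(454,240),(583,212),(657,180),(658,239)]):
    p=atz(ft,[T(uv)],.056)[0]; d=p[:2]-b[:2];c,q=np.cos(b[2]),np.sin(b[2]);print('cheese',np.round(p,3),'bf',np.round([c*d[0]+q*d[1],-q*d[0]+c*d[1]],3))
print('jar',atz(ft,[T([755,390])],.1),'mug',atz(ft,[T([88,458])],.09))
E
python3 fit.py
```

```text
[ 0.5758  0.0307 -0.0089] res [ 0.8 -0.7  0.4 -0.4 -1.1  0.1 -0.1 -0.6 -0.7  1. ]
[0.4378 0.2271 0.1465] res [ 1.2 -0.   2.2  0.9 -0.4  0.4  0.4  0.8  0.   0.4  0.6  1.5 -2.1 -6.
  0.4 -2.5]
[ 0.579   0.304  -0.0222] res [ 0.8  0.6 -0.8  0.4 -0.5 -0.5  0.5 -0.4]
th [0.15501136] [ 0.7 -0.1 -0.3  0.3  0.4  0.3 -1.6 -0.9]
grip [[0.44433398 0.06191065 0.09508132]] hinge [[0.66804744 0.05991985 0.05      ]] [[0.444, 0.062, 0.095], [0.458, 0.062, 0.139], [0.48, 0.062, 0.179], [0.509, 0.061, 0.214], [0.545, 0.061, 0.242], [0.585, 0.061, 0.263], [0.629, 0.06, 0.275], [0.674, 0.06, 0.278], [0.72, 0.059, 0.272], [0.763, 0.059, 0.258]]
cheese [0.602 0.118 0.056] bf [0.025 0.087]
cheese [0.544 0.109 0.056] bf [-0.032  0.078]
cheese [0.57  0.009 0.056] bf [-0.005 -0.022]
cheese [ 0.598 -0.048  0.056] bf [ 0.023 -0.079]
cheese [ 0.551 -0.05   0.056] bf [-0.024 -0.081]
jar [[ 0.43183676 -0.12363817  0.1       ]] mug [[0.3648765  0.36816435 0.09      ]]
```

Request:
step_arm(
  rows=[
    [0.253, -0.585, -0.03, 0.28, 0.0876],
    [0.253, -0.585, -0.03, 0.28, 0.0876],
    [0.253, -0.585, -0.03, 0.28, 0.0876],
    [0.253, -0.585, -0.03, 0.28, 0.0876],
    [0.253, -0.585, -0.03, 0.28, 0.0876],
    [0.253, -0.585, -0.03, 0.28, 0.0876],
    [0.253, -0.585, -0.03, 0.28, 0.0876],
    [0.253, -0.585, -0.03, 0.28, 0.0876],
    [0.253, -0.585, -0.03, 0.28, 0.0876],
    [0.253, -0.585, -0.03, 0.28, 0.0876],
    [0.253, -0.585, -0.03, 0.28, 0.0876],
    [0.253, -0.585, -0.03, 0.28, 0.0876],
    [0.253, -0.585, -0.03, 0.28, 0.0876],
    [0.253, -0.585, -0.03, 0.28, 0.0876],
    [0.253, -0.585, -0.03, 0.28, 0.0876],
    [0.253, -0.585, -0.03, 0.28, 0.0876],
  ],
)

```text
t: 1.8
eef_pos: [0.4438, 0.0628, 0.1966]
ee_rot: [-3.141, -0.0, -0.007]
force: [-0.4, 0.0, 0.2]
width: 0.0875
gripper_force: 0.0
```

```bash
python3 - <<'E'
from h import *
s=open('fit.py').read().replace("ft=grab('top');fs=grab('side')","ft=grab('top','top1.png');fs=grab('side','side1.png')").split('b=fit')[0]
exec(s)
fit([.43,.22,.14],[(ft,T([378,345]),[.014,-.068,.042]),(ft,T([377,377]),[-.014,-.068,.042]),(fs,S([75,188]),[-.011,.048,.082]),(fs,S([98,174]),[.011,.048,.082]),
 (fs,S([147,258]),[-.011,-.048,.082]),(fs,S([172,240]),[.011,-.048,.082]),(fs,S([175,354]),[-.014,-.068,0])])
cv2.imwrite('pics/side1c.png',cv2.resize(fs['color'][80:240,200:400],None,fx=4,fy=3.7))
E
```

```text
[0.4397 0.2324 0.1583] res [-0.6 -0.9  0.5 -0.  -0.6 -0.5  0.2 -0.1  0.1 -0.7  0.5  0.4 -1.1  1.5]
```

View pics/side1c.png

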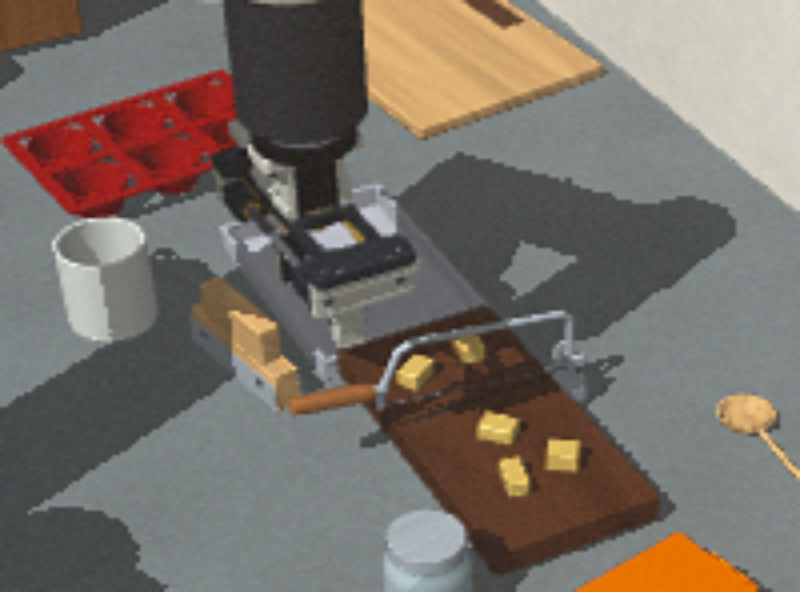

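The gripper hovers over the bow handle, with the arm correctly to its left. Next it goes down and grips.

Request:
step_arm(
  rows=[
    [0, 0, -0.04, 0, 0.0876],
    [0, 0, -0.08, 0, 0.0876],
    [0, -0.001, -0.12, 0, 0.0876],
    [0, -0.001, -0.12, 0, 0.0876],
    [0, -0.001, -0.12, 0, 0.01],
    [0, -0.001, -0.12, 0, 0.01],
    [0, -0.001, -0.12, 0, 0.01],
    [0, -0.001, -0.12, 0, 0.01],
    [0, -0.001, -0.12, 0, 0.01],
    [0, -0.001, -0.12, 0, 0.01],
    [0, -0.001, -0.12, 0, 0.01],
    [0, -0.001, -0.12, 0, 0.01],
  ],
  newtons=15,
)

```text
t: 3.1
eef_pos: [0.444, 0.0614, 0.0766]
ee_rot: [-3.142, -0.0, -0.007]
force: [0.1, 0.5, 0.0]
width: 0.0291
gripper_force: 0.0
```

Request:
step_arm(
  rows=[
    [0, 0, 0, 0, 0.01],
    [0, 0, 0, 0, 0.01],
    [0, 0, 0, 0, 0.01],
    [0, 0, 0, 0, 0.01],
    [0, 0, 0, 0, 0.01],
  ],
)

```text
t: 3.6
eef_pos: [0.4442, 0.0642, 0.0765]
ee_rot: [-3.137, -0.001, -0.007]
force: [-7.8, 18.7, 0.1]
width: 0.018
gripper_force: 14.9
```

Request:
step_arm(
  rows=[
    [0, 0.004, 0, 0, 0.01],
    [0, 0.004, 0, 0, 0.01],
  ],
)

```text
t: 3.8
eef_pos: [0.444, 0.0647, 0.0765]
ee_rot: [3.14, 0.0, -0.006]
force: [3.5, -5.3, -1.6]
width: 0.0169
gripper_force: 14.9
```

Centred. Now I'll swing the bow up along its arc.

Request:
step_arm(
  rows=[
    [0.006, -0.001, 0.022, 0, 0.01],
    [0.014, -0.001, 0.044, 0, 0.01],
    [0.024, -0.001, 0.065, 0, 0.01],
    [0.036, -0.001, 0.084, 0, 0.01],
    [0.05, -0.001, 0.102, 0, 0.01],
    [0.065, -0.001, 0.119, 0, 0.01],
    [0.082, -0.001, 0.134, 0, 0.01],
    [0.101, -0.001, 0.147, 0, 0.01],
    [0.121, -0.001, 0.159, 0, 0.01],
    [0.141, -0.001, 0.168, 0, 0.01],
  ],
)

```text
t: 4.8
eef_pos: [0.584, 0.0618, 0.2448]
ee_rot: [3.138, 0.004, -0.008]
force: [-2.2, -8.6, -0.4]
width: 0.0178
gripper_force: 15.0
```

Request:
step_arm(
  rows=[
    [0.022, -0.001, 0.007, 0, 0.01],
    [0.044, -0.001, 0.012, 0, 0.01],
    [0.066, -0.001, 0.0145, 0, 0.01],
    [0.089, -0.001, 0.015, 0, 0.01],
    [0.112, -0.001, 0.013, 0, 0.01],
    [0.135, -0.001, 0.009, 0, 0.01],
    [0.157, -0.001, 0.003, 0, 0.01],
    [0.178, -0.001, -0.005, 0, 0.01],
    [0.186, -0.001, -0.008, 0, 0.01],
    [0.186, -0.001, -0.008, 0, 0.01],
  ],
)

```text
t: 5.8
eef_pos: [0.7726, 0.0579, 0.2365]
ee_rot: [3.135, 0.0, -0.01]
force: [2.5, -15.4, 2.6]
width: 0.0177
gripper_force: 15.0
```

Request:
step_arm(
  rows=[
    [0, -0.006, 0, 0, 0.01],
    [0, -0.006, 0, 0, 0.0876],
    [0, -0.006, 0, 0, 0.0876],
    [0, -0.006, 0, 0, 0.0876],
    [0, -0.006, 0, 0, 0.0876],
    [0, -0.006, 0, 0, 0.0876],
    [0, -0.006, 0, 0, 0.0876],
    [0, -0.006, 0, 0, 0.0876],
    [0, -0.006, 0.03, 0, 0.0876],
    [0, -0.006, 0.06, 0, 0.0876],
    [-0.01, -0.006, 0.09, 0, 0.0876],
  ],
)

```text
t: 6.9
eef_pos: [0.7612, 0.0573, 0.3267]
ee_rot: [3.141, 0.001, -0.007]
force: [0.6, 0.6, 0.4]
width: 0.0868
gripper_force: 0.0
```

Request:
step_arm(
  rows=[
    [-0.04, 0.02, 0, -0.14, 0.0876],
    [-0.08, 0.04, 0, -0.28, 0.0876],
    [-0.12, 0.06, -0.02, -0.42, 0.0876],
    [-0.16, 0.08, -0.04, -0.56, 0.0876],
    [-0.2, 0.1, -0.06, -0.7, 0.0876],
    [-0.24, 0.12, -0.08, -0.84, 0.0876],
    [-0.28, 0.14, -0.1, -0.98, 0.0876],
    [-0.321, 0.16, -0.12, -1.12, 0.0876],
    [-0.321, 0.175, -0.14, -1.26, 0.0876],
    [-0.321, 0.175, -0.16, -1.406, 0.0876],
    [-0.321, 0.175, -0.17, -1.406, 0.0876],
    [-0.321, 0.175, -0.17, -1.406, 0.0876],
    [-0.321, 0.175, -0.17, -1.406, 0.0876],
  ],
)

```text
t: 8.2
eef_pos: [0.4405, 0.2323, 0.1572]
ee_rot: [-3.141, -0.0, -1.41]
force: [-0.1, 0.1, -0.2]
width: 0.0876
gripper_force: 0.0
```

```bash
python3 - <<'E'
from h import *
ft=grab('top','top2.png');fs=grab('side','side2.png')
a=cv2.resize(ft['color'][140:280,180:380],None,fx=4,fy=2.1*2)[:590]
cv2.imwrite('pics/s2.png',cv2.resize(fs['color'][60:260,220:420],None,fx=3,fy=3))
E
```

```text
(no output)
```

View pics/s2.png

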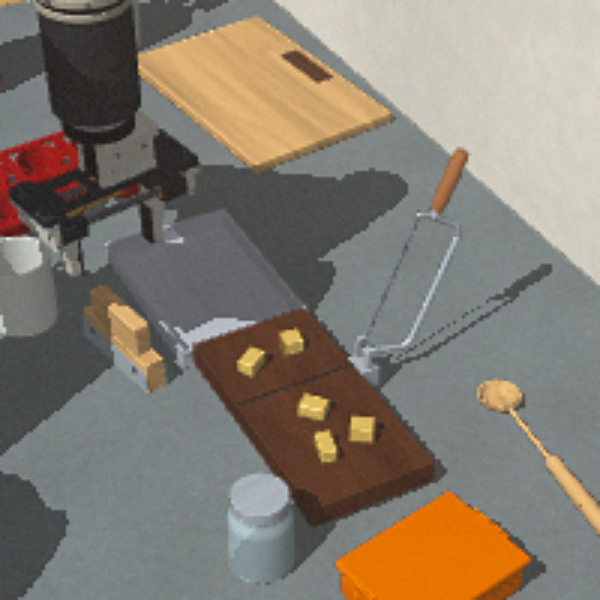

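The bow stays leaning back, with its handle at (450,180). All five ends are on the board, and the gripper is over the scraper rib at (115,315). Now I'll grip the scraper.

Request:
step_arm(
  rows=[
    [0, 0, -0.04, 0, 0.0876],
    [0, 0, -0.075, 0, 0.0876],
    [0, 0, -0.1, 0, 0.0876],
    [0, 0, -0.109, 0, 0.0876],
    [0, 0, -0.109, 0, 0.0876],
    [0, 0, -0.109, 0, 0.03],
    [0, 0, -0.109, 0, 0.03],
    [0, 0, -0.109, 0, 0.03],
    [0, 0, -0.109, 0, 0.03],
    [0, 0, -0.109, 0, 0.03],
    [0, 0, -0.109, 0, 0.03],
  ],
  newtons=10,
)

```text
t: 9.4
eef_pos: [0.44, 0.2325, 0.0478]
ee_rot: [-3.141, 0.0, -1.413]
force: [0.2, -0.4, -0.7]
width: 0.0454
gripper_force: 0.0
```

Request:
step_arm(
  rows=[
    [0, 0, 0, 0, 0.01],
    [0, 0, 0, 0, 0.01],
    [0, 0, 0, 0, 0.01],
    [0, 0, 0, 0, 0.01],
    [0, 0, 0, 0, 0.01],
    [0, 0, 0, 0, 0.01],
  ],
  newtons=40,
)

```text
t: 10.0
eef_pos: [0.4398, 0.2323, 0.0474]
ee_rot: [3.141, -0.0, -1.413]
force: [-0.8, 0.3, -2.1]
width: 0.0222
gripper_force: 40.0
```

Request:
step_arm(
  rows=[
    [0, 0, 0.03, 0, 0.01],
    [0, 0, 0.07, 0, 0.01],
    [0, 0, 0.11, 0, 0.01],
    [0.015, -0.033, 0.13, 0.14, 0.01],
    [0.03, -0.066, 0.13, 0.28, 0.01],
    [0.045, -0.1, 0.13, 0.42, 0.01],
    [0.06, -0.133, 0.13, 0.56, 0.01],
    [0.075, -0.166, 0.13, 0.7, 0.01],
    [0.09, -0.2, 0.13, 0.84, 0.01],
    [0.1, -0.233, 0.13, 0.98, 0.01],
    [0.115, -0.266, 0.13, 1.12, 0.01],
    [0.125, -0.3, 0.13, 1.26, 0.01],
    [0.135, -0.326, 0.13, 1.4, 0.01],
    [0.135, -0.326, 0.13, 1.4, 0.01],
    [0.135, -0.326, 0.1, 1.4, 0.01],
    [0.135, -0.326, 0.075, 1.4, 0.01],
    [0.135, -0.326, 0.06, 1.4, 0.01],
    [0.135, -0.326, 0.06, 1.4, 0.01],
  ],
)

```text
t: 11.8
eef_pos: [0.5728, -0.0933, 0.105]
ee_rot: [3.141, 0.005, -0.014]
force: [0.9, -0.3, -1.8]
width: 0.0218
gripper_force: 40.0
```

```bash
python3 - <<'E'
from h import *
fs=grab('side');ft=grab('top')
a=cv2.resize(fs['color'][110:250,240:390],None,fx=4,fy=4); b=cv2.resize(ft['color'][150:270,230:380],None,fx=1.3,fy=1.3)
cv2.imwrite('pics/s3.png',a)
E
```

```text
(no output)
```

View pics/s3.png

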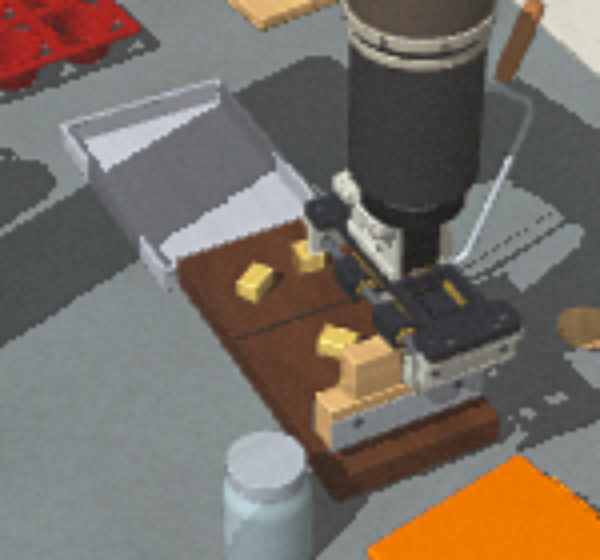

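The scraper is behind the near ends, about 20 mm above the board and parallel to its edge. I'll lower it and sweep.

Request:
step_arm(
  rows=[
    [0.001, -0.002, -0.009, 0, 0.01],
    [0.001, -0.002, -0.018, 0, 0.01],
    [0.001, -0.002, -0.018, 0, 0.01],
    [0.001, -0.002, -0.018, 0, 0.01],
  ],
)

```text
t: 12.3
eef_pos: [0.5758, -0.0957, 0.0894]
ee_rot: [3.141, 0.0, -0.013]
force: [-0.3, 0.8, -1.8]
width: 0.0217
gripper_force: 40.0
```

Request:
step_arm(
  rows=[
    [0, 0, -0.0025, 0, 0.01],
    [0, 0.01, -0.0025, 0, 0.01],
    [0, 0.022, -0.0025, 0, 0.01],
    [0, 0.034, -0.0025, 0, 0.01],
    [0.001, 0.046, -0.0025, 0, 0.01],
    [0.001, 0.058, -0.0025, 0, 0.01],
    [0.001, 0.07, -0.0025, 0, 0.01],
    [0.001, 0.082, -0.0025, 0, 0.01],
    [0.001, 0.094, -0.0025, 0, 0.01],
    [0.001, 0.106, -0.0025, 0, 0.01],
    [0.002, 0.118, -0.0025, 0, 0.01],
    [0.002, 0.13, -0.0025, 0, 0.01],
    [0.002, 0.142, -0.0025, 0, 0.01],
    [0.002, 0.154, -0.0025, 0, 0.01],
    [0.002, 0.166, -0.0025, 0, 0.01],
    [0.002, 0.178, -0.0025, 0, 0.01],
    [0.002, 0.178, -0.0025, 0, 0.01],
  ],
)

```text
t: 14.0
eef_pos: [0.5782, 0.0841, 0.0871]
ee_rot: [-3.141, -0.0, -0.011]
force: [0.2, -0.4, -2.3]
width: 0.0218
gripper_force: 40.0
```

```bash
python3 - <<'E'
from h import *
fs=grab('side')
cv2.imwrite('pics/s4.png',cv2.resize(fs['color'][110:250,240:390],None,fx=4,fy=4))
E
```

```text
(no output)
```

View pics/s4.png

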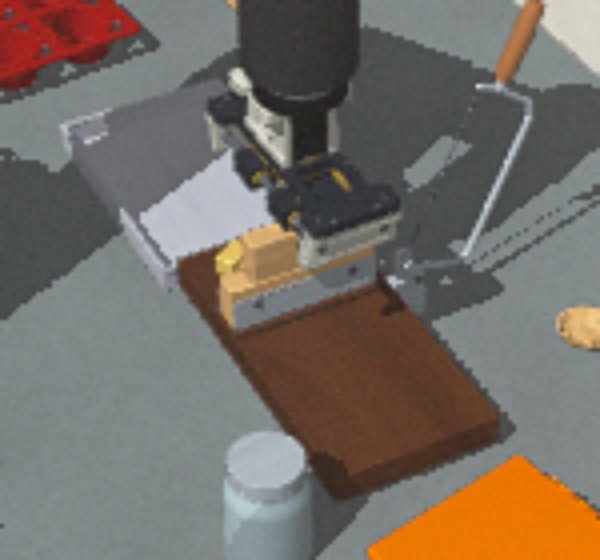

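The board behind the scraper is clear. One end shows ahead of the scraper at (230,258), near its robot-side tip, so I'll check where it lies.

```bash
python3 - <<'E'
from h import *
fs=grab('side')
print(atz(fs,[[(230.5)/4-.5+240,(255.5)/4-.5+110]],.056))
ft=grab('top'); h=cv2.inRange(cv2.cvtColor(ft['color'][150:240,180:370],cv2.COLOR_BGR2HSV),(20,90,90),(32,255,255))
n,_,s,c=cv2.connectedComponentsWithStats(h)
for i in range(1,n):
    if s[i,4]>4: print(s[i,4],c[i]+[180,150],atz(ft,[c[i]+[180,150]],.056).round(3))
E
```

```text
[[0.5403084  0.14357836 0.056     ]]
136 [281.25       208.77941176] [[0.546 0.131 0.056]]
```

Request:
step_arm(
  rows=[
    [0, 0.008, 0, 0, 0.01],
    [0, 0.02, 0, 0, 0.01],
    [0, 0.032, 0, 0, 0.01],
    [0, 0.044, 0, 0, 0.01],
    [0, 0.056, 0, 0, 0.01],
    [0, 0.068, 0, 0, 0.01],
    [0, 0.08, 0, 0, 0.01],
    [0.001, 0.09, 0, 0, 0.01],
    [0.001, 0.1, 0, 0, 0.01],
    [0.001, 0.11, 0, 0, 0.01],
    [0.001, 0.12, 0, 0, 0.01],
    [0.001, 0.13, 0, 0, 0.01],
    [0.001, 0.138, 0, 0, 0.01],
    [0.001, 0.138, 0, 0, 0.01],
  ],
)

```text
t: 15.55
eef_pos: [0.5787, 0.2213, 0.0866]
ee_rot: [3.141, 0.001, -0.012]
force: [-0.3, -0.3, -1.4]
width: 0.0217
gripper_force: 40.0
```

Request:
step_arm(
  rows=[
    [0, 0, 0.03, 0, 0.01],
    [0, 0, 0.06, 0, 0.01],
    [-0.014, 0, 0.06, -0.14, 0.01],
    [-0.028, 0, 0.06, -0.28, 0.01],
    [-0.042, 0, 0.06, -0.42, 0.01],
    [-0.056, 0, 0.06, -0.56, 0.01],
    [-0.07, 0, 0.06, -0.7, 0.01],
    [-0.084, 0, 0.06, -0.84, 0.01],
    [-0.1, 0, 0.06, -0.98, 0.01],
    [-0.115, 0, 0.06, -1.12, 0.01],
    [-0.13, 0, 0.06, -1.26, 0.01],
    [-0.145, 0, 0.06, -1.4, 0.01],
    [-0.15, 0, 0.06, -1.5, 0.01],
    [-0.15, 0, 0.03, -1.5, 0.01],
    [-0.15, 0, 0, -1.5, 0.01],
    [-0.15, 0, -0.02, -1.5, 0.01],
    [-0.15, 0, -0.034, -1.5, 0.01],
    [-0.15, 0, -0.034, -1.5, 0.01],
  ],
)

```text
t: 17.35
eef_pos: [0.4277, 0.2189, 0.0512]
ee_rot: [3.138, -0.003, -1.514]
force: [0.2, 0.1, -0.9]
width: 0.0224
gripper_force: 40.0
```

```bash
python3 - <<'E'
from h import *
fs=grab('side');ft=grab('top')
a=cv2.resize(fs['color'][100:220,240:370],None,fx=3.5,fy=3.5); b=cv2.resize(ft['color'][150:270,180:280],None,fx=3.5,fy=3.5)
cv2.imwrite('pics/s5.png',np.hstack([a,b]))
E
```

```text
(no output)
```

View pics/s5.png

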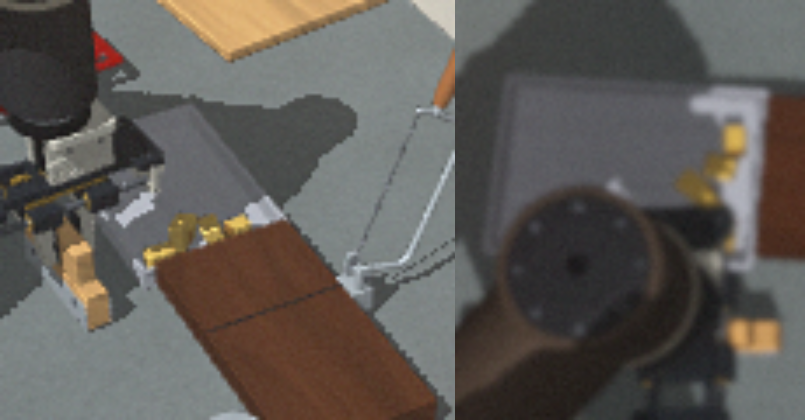

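The ends lie in the tray beside the board's end, around (150–240, 230–255), and the board is clear. I'll set the scraper down and release it, then check all five.

Request:
step_arm(
  rows=[
    [0, 0, -0.002, 0, 0.01],
    [0, 0, -0.0035, 0, 0.01],
    [0, 0, -0.0035, 0, 0.01],
    [0, 0, -0.0035, 0, 0.01],
  ],
)

```text
t: 17.85
eef_pos: [0.4291, 0.2205, 0.0499]
ee_rot: [-3.141, 0.0, -1.513]
force: [-0.5, -0.3, -2.7]
width: 0.0216
gripper_force: 40.0
```

Request:
step_arm(
  rows=[
    [0, 0, -0.002, 0, 0.01],
    [0, 0, -0.002, 0, 0.01],
    [0, 0, -0.002, 0, 0.01],
  ],
)

```text
t: 18.15
eef_pos: [0.4289, 0.2203, 0.0475]
ee_rot: [3.141, -0.0, -1.513]
force: [-0.3, 0.0, -2.2]
width: 0.0219
gripper_force: 40.0
```

Request:
step_arm(
  rows=[
    [0, 0, -0.0005, 0, 0.03],
    [0, 0, -0.0005, 0, 0.05],
    [0, 0, -0.0005, 0, 0.06],
    [0, 0, -0.0005, 0, 0.06],
    [0, 0, -0.0005, 0, 0.06],
    [0, 0, -0.0005, 0, 0.06],
    [0, 0, 0.03, 0, 0.06],
    [0, 0, 0.07, 0, 0.06],
    [0, 0, 0.11, 0, 0.06],
    [0, 0, 0.16, 0, 0.06],
    [-0.02, -0.05, 0.18, 0, 0.06],
    [-0.02, -0.1, 0.2, 0, 0.06],
    [-0.02, -0.15, 0.2, 0, 0.06],
    [-0.02, -0.2, 0.2, 0, 0.06],
    [-0.02, -0.25, 0.2, 0, 0.06],
    [-0.02, -0.3, 0.2, 0, 0.06],
    [-0.02, -0.3, 0.2, 0, 0.06],
  ],
)

```text
t: 19.85
eef_pos: [0.408, -0.0834, 0.2476]
ee_rot: [3.142, -0.0, -1.517]
force: [0.9, 0.9, -0.1]
width: 0.0601
gripper_force: 0.0
```

```bash
python3 - <<'E'
from h import *
fs=grab('side');ft=grab('top')
a=cv2.resize(fs['color'][100:220,240:370],None,fx=3.5,fy=3.5); b=cv2.resize(ft['color'][150:270,180:280],None,fx=3.5,fy=3.5)
cv2.imwrite('pics/s6.png',np.hstack([a,b]))
E
```

```text
(no output)
```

View pics/s6.png

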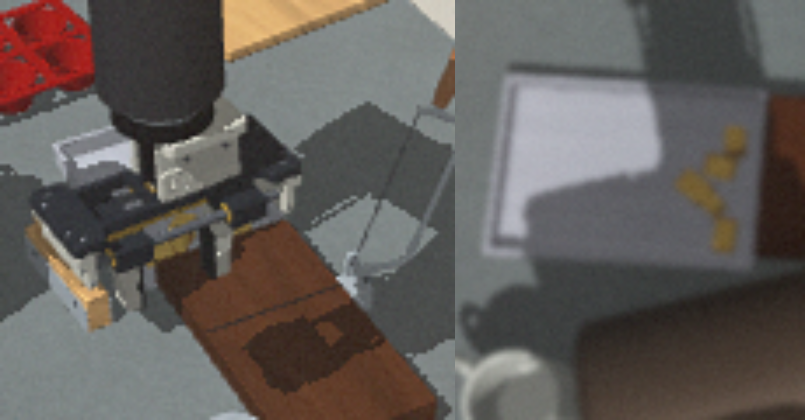

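The scraper stands on the robot side of the tray, and the tray shows a chain of ends from (735,138) to (723,235) in the right half. I'll move the arm aside and count them numerically.

Request:
step_arm(
  rows=[
    [0, -0.04, 0.03, 0, 0.06],
    [0, -0.08, 0.06, 0, 0.06],
    [0, -0.12, 0.09, 0, 0.06],
    [0, -0.16, 0.1, 0, 0.06],
    [0, -0.2, 0.1, 0, 0.06],
    [0, -0.24, 0.1, 0, 0.06],
    [0, -0.24, 0.1, 0, 0.06],
    [0, -0.24, 0.1, 0, 0.06],
  ],
)

```text
t: 20.75
eef_pos: [0.4094, -0.3192, 0.3468]
ee_rot: [3.14, 0.001, -1.514]
force: [-0.3, 0.6, -0.6]
width: 0.0601
gripper_force: 0.0
```

```bash
python3 - <<'E'
from h import *
print(arm.get_state()['eef_pos'])
ft=grab('top');fs=grab('side');f0=cv2.imread('pics/top0.png')
def seg(im,x0,y0,x1,y1,f,z):
    h=cv2.cvtColor(im[y0:y1,x0:x1],cv2.COLOR_BGR2HSV); m=cv2.inRange(h,(17,110,50),(35,255,255))
    n,l,s,c=cv2.connectedComponentsWithStats(m)
    for i in range(1,n):
        if s[i,4]>8: print(s[i],c[i].round(1)+[x0,y0],atz(f,[c[i]+[x0,y0]],z).round(3)[0])
    return m
print('start');seg(f0,180,165,375,235,ft,.056)
print('now');m=seg(ft['color'],180,165,375,235,ft,.02)
print('side');seg(fs['color'],250,120,385,250,fs,.02)
print('\n'.join(''.join('.#'[v>0] for v in r) for r in m[15:60,50:95]))
# scraper: tan blobs, top
h=cv2.cvtColor(ft['color'],cv2.COLOR_BGR2HSV); q=cv2.inRange(h,(8,80,110),(20,190,255))[225:270,210:300]
n,l,s,c=cv2.connectedComponentsWithStats(q)
for i in range(1,n):
    if s[i,4]>30: print('scr',s[i],(c[i]+[210,225]).round(1), 'expected rib top/foot',proj(ft,[[.429,.22,.082],[.429,.152,.042],[.429,.288,.042]]).round(1).tolist())
E
```

```text
[ 0.40938682 -0.31920714  0.3468166 ]
start
[101  22  11  10  81] [286.1 191.3] [0.603 0.119 0.056]
[154  24  10  12  83] [338.4 194.4] [ 0.599 -0.047  0.056]
[135  32  11  12  92] [320.1 202.4] [0.571 0.01  0.056]
[103  39  11  12  88] [288.1 209.4] [0.545 0.11  0.056]
[153  40  12   9  88] [338.5 209.1] [ 0.552 -0.049  0.056]
now
[72 22 11 14 69] [257.2 194.1] [0.598 0.215 0.02 ]
[64 34 12 12 68] [249.5 204.4] [0.563 0.238 0.02 ]
[74 47  6 10 46] [256.4 216.7] [0.524 0.213 0.02 ]
side
[ 3 39  6 11 21] [255.3 163.8] [0.45  0.305 0.02 ]
[ 31  41  24  15 141] [292.1 167.3] [0.558 0.222 0.02 ]
[54 42  8  5 26] [307.7 164. ] [0.616 0.211 0.02 ]
[ 4 50 17 19 90] [263.1 179.3] [0.44  0.212 0.02 ]
[101  61   4   6  10] [353.2 183.1] [0.705 0.04  0.02 ]
[16 67  5  7 16] [268.2 189.9] [0.432 0.152 0.02 ]
[130  67   5  10  32] [382.5 190.9] [ 0.772 -0.043  0.02 ]
[65 68 12  7 21] [320.4 190.8] [0.586 0.061 0.02 ]Traceback (most recent call last):
  File "<stdin>", line 13, in <module>
  File "<stdin>", line 13, in <genexpr>
  File "<stdin>", line 13, in <genexpr>
TypeError: string indices must be integers, not 'numpy.bool'
```

```bash
python3 - <<'E'
from h import *
ft=grab('top');fs=grab('side')
im=ft['color'][186:226,240:272].astype(int)
d=im[:,:,2]-im[:,:,0]
print('\n'.join(''.join(' .:oO#'[min(5,max(0,int(v)//14))] for v in r) for r in d))
print('side');im=fs['color'][150:200,268:335].astype(int);d=im[:,:,1]-im[:,:,0]
print('\n'.join(''.join(' .:oO#'[min(5,max(0,int(v)//14))] for v in r) for r in d))
print('scr exp',proj(ft,[[.429,.172,.082],[.429,.268,.082],[.429,.152,.042]]).round(1).tolist())
h=cv2.cvtColor(ft['color'],cv2.COLOR_BGR2HSV); q=cv2.inRange(h,(8,80,60),(20,190,255))[225:270,210:300]
n,l,s,c=cv2.connectedComponentsWithStats(q)
for i in range(1,n):
    if s[i,4]>30: print('scr',s[i]+[210,225,0,0,0])
E
```

```text
.:o::.      ...
                .:OOOO:      ...
                .oOO#Oo.     ...
                .oOO#Oo.     ...
                .:O#OOo.     ...
                .:OOOOo.    ....
                .:oOOo:.     ...
             ....:ooo:.     ....
            :oo::o:::..      ...
           .oOOOOOoo:.      ....
           :OO#OOOOo:       ....
           :OO#O#OOo.       ....
      .:. .:OOO###Oo.       ....
     :oo:..:oOOOOOO:.       ....
    :oOOOo::.::oooo.        ....
   .oO##OOo:.....:.        .....
  .:O#O##OOo:               ....
  .:oOOOO##Oo.             .....
   .:oOO###OOo.             ....
     :oOO###OO:             ....
      .oOOO#OOo:            ....
       .:oOOOOOo:           ....
        ..:oOOOo:.          ....
          .:oOOo:.         .....
           .:ooo.          .....
             :::.          .....
             .oOo::.       .....
             .O##OO:.      .....
             :#####O.      .....
             :######:      .....
             :######:      .....
             .O#####:      .....
             :O#####.      .....
             :O#####.      .
[... 2990 characters left out ...]
.    
:::.                    .                         :oo..     .      
::o.                                           :ooo.               
.                                              o:.                 
                                               .                 ..
                                                               ....
                              .                               .....
                               .              ..              .....
                                             ..o              .... 
                                 .             ..             .....
scr exp [[264.7, 245.0], [232.8, 243.9], [272.8, 246.4]]
scr [228 241  45  10 395]
```

The central blob in the tray measures about 48 × 20 mm. That is longer than any single end, so it is two touching ends, giving five in the tray. The board is clear, the scraper is standing and the tray hasn't moved.

```bash
python3 -c "
from station import arm
print(arm.job_done())"
```

```text
the job is handed in; nothing more can be done
None
```

The job is handed in: the bow is open and leaning back, all five cheese ends are in the tray (two lie touching, so that count rests on the size of one blob), and the scraper stands upright on the bench clear of the board and tray.

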